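Hang the washed glue pot upside down on its drying peg

TASK

The washed aluminium glue pot lies on its side in the low wooden cradle. Its drying peg is the free slim one on the board; the peg's post is loose in its foot and leans a little. Turn the pot mouth-down and lower it gently, without forcing it, over that peg, straightening the post, until the rim sits fully home on the foot all round, then let go; leave the pot that is already drying, and everything else on the bench, where it is.

Things in the scene. Friction and masses are not known exactly. Their poses are not given: they have to be found in the camera images.
- wet_pot: The washed pot to hang up, lying level on its side in the cradle, its mouth pointing roughly away from the robot; open straight-sided round aluminium glue pot: outside diameter 56, length 110, wall 3, inside diameter 50, flat closed bottom 5 thick, 0.16 kg. Origin: centre of the outside of its closed bottom; its z axis runs along the pot from the closed bottom to the open mouth. (mm)
- wet_pot_rim (a point): Centre of the washed pot's open mouth, in the plane of the rim, 110 mm along the pot's z from its origin.
- cradle: Low fixed dark wooden cradle, 90 long (x) x 44 wide x 17 high: two dowels along x, on which the pot lies with its axis 41 mm above the bench. Origin: centre of the underside; x along the pot.
- board: Fixed plywood drying board 130 (x) x 370 (y) x 20 mm high, carrying three upright wooden pegs 120 mm apart in a row along its y, in any order. Origin: centre of the underside.
- peg_a: The free slim peg, on which the washed pot goes; this is the pose of its fixed foot. Origin: centre of its underside, on the board; z up. Round foot (shoulder) 12 high, diameter 68; above it the straight round peg of diameter 47 up to the tip 97 above the origin when it stands straight (last 4 mm bevelled 2 mm). (mm)
- peg_a_seat (a point): Centre of the flat top of peg_a's foot, where the pot's rim comes to rest. Here the post is loose: it tips stiffly along one line of unknown direction and starts leaning 4.5 to 6.5 degrees, tip 6 to 10 mm off the foot's axis, which no pose given shows: feel or see it. About 1 N sideways at the tip moves it and it stays as put. Upright, the pot's bore clears it by 1.5 mm all round.
- peg_b: The slim peg (fixed), same sizes as peg_a but upright, already occupied by dry_pot.
- peg_c: The fat peg (fixed) for bigger jars, too thick for this pot, its post loose in the same way. Origin: centre of its underside, on the board; z up. Round foot (shoulder) 12 high, diameter 74; above it the straight round peg of diameter 62 up to the tip 97 above the origin when it stands straight (last 4 mm bevelled 2 mm). (mm)
- dry_pot: A second, equal pot already upside down on peg_b, its rim on the peg's foot; leave it. Same sizes and axes as wet_pot, so its origin is on top and z points down.
- tape: Bystander: black tape measure, 62 x 40 x 58 mm high. Origin: centre of the underside.
- varnish: Bystander: standing can, 74 mm across, 110 high. Origin: centre of the underside.
- glue_bottle: Bystander: standing white bottle, 60 mm across, 170 high. Origin: centre of the underside.
- offcut: Bystander: dark wood offcut 140 (x) x 45 x 30 mm high. Origin: centre of the underside.
- mallet: Bystander: hammer lying along its x.
- driver: Bystander: screwdriver lying along its x.
- brush: Bystander: brush lying along its x.
Things that resemble listed ones, but are neither listed nor needed, are in the scene too. What is shaped like the wet_pot but blue or pink is not meant.

How it is judged:
At the end, for the whole second after the job is handed in: The washed pot is upside down on the free slim peg peg_a: its rim within 5 mm of the top of the peg's foot, rim centre within 5 mm and bottom centre within 6 mm of the peg's axis, and at rest (z of wet_pot_rim in the frame of peg_a below 0.017 m and z of wet_pot in the frame of peg_a above 0.115 m and horizontal distance between wet_pot_rim and peg_a below 0.005 m and horizontal distance between wet_pot and peg_a below 0.006 m and linear speed of wet_pot below 0.02 m/s); the robot touches nothing.
It fails at once if the pot is forced or dropped: more than 60 N between it and a peg (contact force between wet_pot and peg_a above 60 N or contact force between wet_pot and peg_b above 60 N or contact force between wet_pot and peg_c above 60 N).
It fails at once if the pot already drying is disturbed (moved over 10 mm) (distance of dry_pot from where it was at the start of the episode above 0.01 m).
It fails at once if another thing on the bench is moved over 30 mm (distance of any of varnish, glue_bottle, tape, offcut, mallet, driver, brush from where it was at the start of the episode above 0.03 m).
It also fails if it takes over 67 s, if anything falls off the work surface, if the arm or the gripper's body presses on something with over 40 N, if the wrist force passes 120 N, or if a joint passes its speed limit or range.

ROBOT

A 6-joint arm with a two-finger parallel gripper is mounted at the origin on the work surface. World frame = base frame: x ahead of the robot, y to its left, z up, the work surface at z = 0. Lengths are in m, angles in rad, forces in N, time in s.
With the tool pointing down it reaches from about 0.35 to 0.85 m from the base axis. Payload 8.1 kg.
Tool frame: the origin (TCP) lies on the centre line of the jaws, within the pads' length; the fingertips stand 17 mm ahead of it and the grasp point (between the pads) lies 2 mm behind it; z points along the fingers, y is the line along which they close (so a half turn about z gives the same grasp; the last joint's range is limited). The gripper opens to 85 mm and grips with 20 to 120 N. Pads are 22 mm wide; open, the fingers measure 114 mm over their backs; the gripper's body (76 mm by 85 mm) begins 54 mm behind the grasp point. The pads swing forward as they close: fully open they stand 13 mm farther back than shut.
Start: joints at [1.115, 0.13, 1.488, -0, 1.523, -0.085], TCP at [0.217, 0.559, 0.248] pointing down, gripper open.
Joint ranges: [-2.96, 2.96], [-0.89, 2.26], [0.02, 2.5], [-1.34, 4.48], [0, 2.73], [-2.66, 2.66]. Speed limits (rad/s): [2.39, 2.39, 2.79, 3.14, 3.14, 3.14].

INTERFACE

Orientations are given as [roll, pitch, yaw] about the fixed x, y, z axes, in that order (R = Rz(yaw) Ry(pitch) Rx(roll)).
In Python, from station import ctrl gives the robot as it stands.
- The arm moves only by the tool servo_tool, never from a script. Its argument "rows" is text: rows parted by semicolons, each of 5 numbers parted by spaces: the opening, from 0 (shut) to 1 (fully open), then the shift along the world's x, y, z in m, then the turn about the world's z in rad. In form: grip dx dy dz twist; .... A call has 1 to 12 rows; each row is the pose to reach, as a shift and turn from the pose commanded when the call began; what a row does not reach only later rows make up. A row lasts 1/12 s, in which the tool goes at most 41.7 mm and 7.16 degrees, less where a joint would pass 70% of its speed; a pose out of reach is approached as far as the arm can. A call with a gripper value outside its range is refused whole. The fingers move at their own pace and stop on an object; "grip_force" is the grip in N (left out, the last holds). Time passes only in rows, so rows that repeat a pose let the fingers close. It gives the time, the measured TCP pose, the force, the opening and the grip force at its end, in the units of the state.
- ctrl.sense(): the state, without advancing time (a new reading comes with each control period).
- ctrl.read_camera(name): name is "side" or "top" or "wrist"; returns the picture (400x640x3 uint8, blue, green, red); there is no depth.
- ctrl.camera_info(name): a dict with "K" (3x3 intrinsics, pixels), "T" (4x4, takes a point from camera to world coordinates). Camera axes: x right, y up, looking along -z (the intrinsics and any distortion apply to the point x, -y, -z); pixel columns grow to the right and rows downward; lengths in m; the calibration is good to about 2 mm. The wrist camera is an equidistant fisheye: a pixel r from the principal point sees the ray r / f radians off the axis. A picture is of the moment at which its call begins: read the wrist's pose just before it. camera_info takes no time and is no camera call; for the wrist camera it gives the pose at the moment of the call.
- ctrl.sign_off(): hands the job in; it is judged then, once.
The state is a dict: "clock": time; "q": joint angles; "qd": joint speeds; "tau": joint torques, N m; "position": TCP position; "ee_rot": TCP orientation; "force": force on the tool from outside, world axes, zero at the start; "ft_torque": the same for the moment, N m; "grip_width": finger opening in m; "grip_force": force on a finger pad.
Only numpy, scipy, OpenCV 4.12 (cv2) and the standard library are available. Lean on these libraries where they do the work, as an engineer would, in place of code of your own. Each camera call takes 0.05 s, during which the arm holds its last target. There are 200 camera calls.

## Working session

There is one attempt and no reset: what is moved stays moved. The work goes in short steps, Python scripts to look and compute and a tool call to move; the robot and the scene stay as the last step left them, time stands still between calls to the robot, and variables do not carry over. Pictures are saved under pics/ and viewed, at most 10 in all, crops included, and the job is handed in when it is done.

Besides the shell and the picture viewer there is one more tool, called after "Request:" in YAML: its name, and indented under it one key for each argument. servo_tool: Moves the arm, as the interface text tells. Its arguments: {"type":"object","properties":{"rows":{"type":"string"},"grip_force":{"type":"number"}},"required":["rows"]}

```bash
ls; mkdir -p pics; python3 - <<'E'
from station import ctrl
import cv2,numpy as np
np.set_printoptions(precision=4,suppress=True)
print(ctrl.sense())
for n in ["side","top","wrist"]:
    i=ctrl.camera_info(n); print(n,i)
    im=ctrl.read_camera(n); cv2.imwrite(f"pics/{n}0.png",im)
E
```

```text
pics
{'clock': 0.0, 'q': array([ 1.1146,  0.1311,  1.4893, -0.    ,  1.523 , -0.0854]), 'qd': array([ 0.001 , -0.0001, -0.0002, -0.0009, -0.0006,  0.0011]), 'tau': array([  0.0043, -56.9404, -50.0546,  -0.    ,   0.0148,  -0.    ]), 'position': array([0.2172, 0.5587, 0.2473]), 'ee_rot': array([-3.1397, -0.0001,  2.7708]), 'force': array([-0.0528,  0.3654,  0.9267]), 'ft_torque': array([ 0.041 , -0.0325, -0.0118]), 'grip_force': 0.0, 'grip_width': 0.08566796255745347}
side {'K': array([[468.2349,   0.    , 320.1379],
       [  0.    , 468.2349, 191.1934],
       [  0.    ,   0.    ,   1.    ]]), 'T': array([[ 0.9352,  0.2031, -0.2902,  0.1734],
       [-0.3541,  0.5191, -0.7779, -1.0568],
       [-0.0073,  0.8302,  0.5574,  0.8517],
       [ 0.    ,  0.    ,  0.    ,  1.    ]])}
top {'K': array([[487.2347,   0.    , 329.599 ],
       [  0.    , 487.2347, 195.4607],
       [  0.    ,   0.    ,   1.    ]]), 'T': array([[ 0.0029,  0.9979, -0.065 ,  0.4496],
       [-0.9997,  0.0044,  0.0225, -0.0196],
       [ 0.0227,  0.065 ,  0.9976,  1.5978],
       [ 0.    ,  0.    ,  0.    ,  1.    ]])}
wrist {'K': array([[309.7069,   0.    , 321.5215],
       [  0.    , 309.7069, 201.8246],
       [  0.    ,   0.    ,   1.    ]]), 'T': array([[ 0.3624, -0.8825, -0.2998,  0.1411],
       [ 0.932 ,  0.3427,  0.1179,  0.5897],
       [-0.0013, -0.3221,  0.9467,  0.3735],
       [ 0.    ,  0.    ,  0.    ,  1.    ]])}
```

View pics/top0.png

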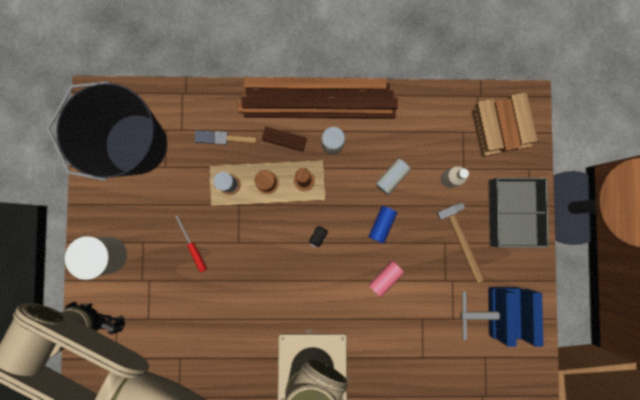

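View pics/side0.png

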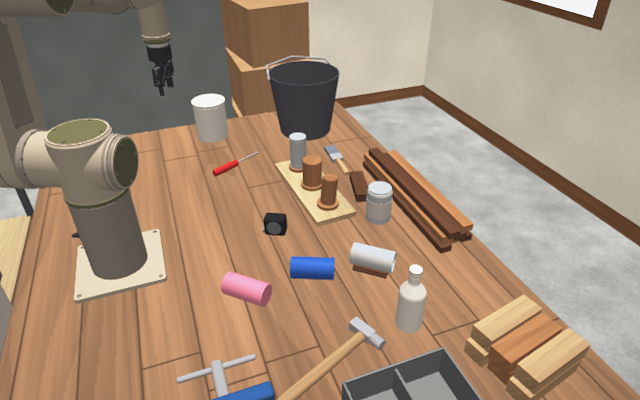

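```bash
cat > h.py <<'E'
import numpy as np,cv2
np.set_printoptions(precision=4,suppress=True)
def ray(info,u,v,fish=False):
    K,T=info["K"],info["T"]; x=(u-K[0,2])/K[0,0]; y=(v-K[1,2])/K[1,1]
    if fish:
        r=np.hypot(x,y)+1e-12; s=np.sin(r)/r; d=np.array([x*s,-y*s,-np.cos(r)])
    else: d=np.array([x,-y,-1.])
    d=T[:3,:3]@d; return T[:3,3],d/np.linalg.norm(d)
def plane(info,u,v,z,fish=False):
    o,d=ray(info,u,v,fish); return o+d*(z-o[2])/d[2]
def tri(*rays):
    A=sum(np.eye(3)-np.outer(d,d) for o,d in rays); b=sum((np.eye(3)-np.outer(d,d))@o for o,d in rays)
    p=np.linalg.solve(A,b); return p,[np.linalg.norm((np.eye(3)-np.outer(d,d))@(p-o)) for o,d in rays]
def proj(info,p,fish=False):
    K,T=info["K"],info["T"]; c=T[:3,:3].T@(np.asarray(p)-T[:3,3]); x,y,z=c[0],-c[1],-c[2]
    if fish:
        r=np.hypot(x,y)+1e-12; th=np.arctan2(r,z); return K[0,2]+K[0,0]*th*x/r,K[1,2]+K[1,1]*th*y/r
    return K[0,2]+K[0,0]*x/z,K[1,2]+K[1,1]*y/z
E
python3 - <<'E'
from station import ctrl
from h import *
t=cv2.imread("pics/top0.png");s=cv2.imread("pics/side0.png")
def blob(im,box):
    x0,y0,x1,y1=box; h=cv2.cvtColor(im,cv2.COLOR_BGR2HSV)[y0:y1,x0:x1]
    m=((h[...,1]<60)&(h[...,2]>100)).astype(np.uint8)
    n,l,st,c=cv2.connectedComponentsWithStats(m); k=1+np.argmax(st[1:,4])
    cs=cv2.findContours((l==k).astype(np.uint8),0,1)[0][0]+np.array([x0,y0]); r=cv2.minAreaRect(cs.astype(np.float32)); return r,cv2.boxPoints(r)
it,is_=ctrl.camera_info("top"),ctrl.camera_info("side")
rt,bt=blob(t,(365,145,425,205)); rs,bs=blob(s,(340,230,405,285))
print(rt,rs); print([plane(it,*p,0.041)[:2] for p in bt])
print("pot tri",tri(ray(it,*rt[0]),ray(is_,*rs[0])), plane(it,*rt[0],.041))
for n,u,v,z in [("peg",303,178,.1),("fat",265,181,.1),("dry",224,182,.14)]: print(n,plane(it,u,v,z))
a=cv2.resize(t[140:215,200:430],None,fx=3.4,fy=3.4,interpolation=2); b=cv2.resize(s[120:290,270:440],None,fx=2,fy=2,interpolation=2)
o=np.zeros((255+340,782,3),np.uint8); o[:a.shape[0],:a.shape[1]]=a; o[255:,:340]=b; cv2.imwrite("pics/crop.png",o)
E
```

```text
((393.45855712890625, 175.29656982421875), (16.526050567626953, 35.21128463745117), 41.633541107177734) ((372.41180419921875, 256.85296630859375), (46.324302673339844, 22.313274383544922), 14.03624439239502)
[array([ 0.592 , -0.2025]), array([ 0.6777, -0.2786]), array([ 0.6423, -0.3183]), array([ 0.5568, -0.2422])]
pot tri (array([ 0.6147, -0.2592,  0.0428]), [np.float64(0.0023172683569607764), np.float64(0.0023172683569607395)]) [ 0.6171 -0.2603  0.041 ]
peg [0.6009 0.0288 0.1   ]
fat [0.591  0.1456 0.1   ]
dry [0.5836 0.2634 0.14  ]
```

View pics/crop.png

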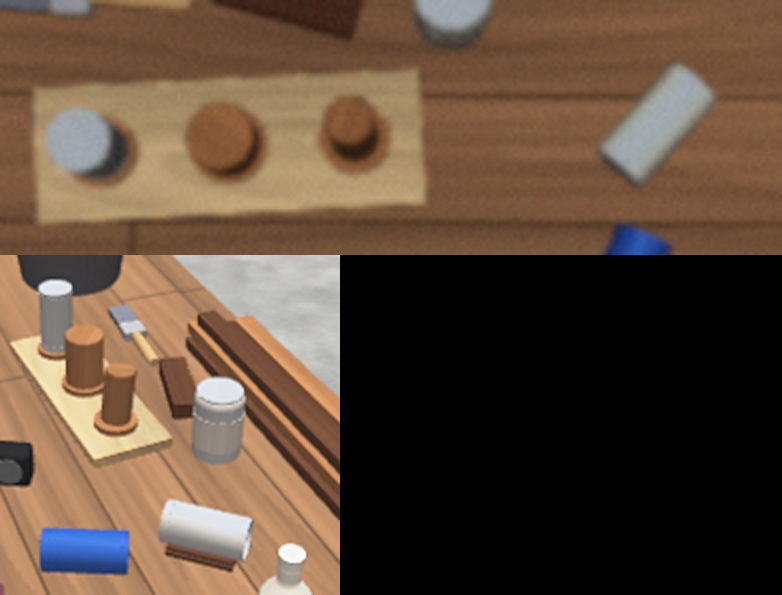

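Silver pot in the cradle is at top (394,176), mouth to the upper right. It could be confused with blue (383,225), pink (387,279), the varnish can (333,139) and the drying pot (224,182). By description and crop I choose (394,176). The free slim peg is at (303,178) and the fat one at (265,181).

Request:
servo_tool:
  rows: "1 0.02 -0.03 0.04 0;1 0.36 -0.5 0.06 -0.355;1 0.36 -0.5 0.06 -0.355;1 0.36 -0.5 0.06 -0.355;1 0.36 -0.5 0.06 -0.355;1 0.36 -0.5 0.06 -0.355;1 0.36 -0.5 0.06 -0.355;1 0.36 -0.5 0.06 -0.355;1 0.36 -0.5 0.06 -0.355;1 0.36 -0.5 0.06 -0.355;1 0.36 -0.5 0.06 -0.355;1 0.36 -0.5 0.06 -0.355"

```text
clock: 1.15
position: [0.5017, 0.163, 0.3019]
ee_rot: [3.142, -0.0, 2.416]
force: [0.8, -0.3, 0.4]
grip_width: 0.0855
grip_force: 0.0
```

Request:
servo_tool:
  rows: "1 0 0 0 0;1 0 0 0 0;1 0 0 0 0;1 0 0 0 0;1 0 0 0 0;1 0 0 0 0"

```text
clock: 1.65
position: [0.5004, 0.1661, 0.3019]
ee_rot: [3.142, -0.0, 2.418]
force: [1.1, 0.4, -0.4]
grip_width: 0.0856
grip_force: 0.0
```

Request:
servo_tool:
  rows: "1 0.03 -0.05 0 0;1 0.06 -0.09 0 0;1 0.06 -0.09 0 0;1 0.06 -0.09 0 0;1 0.06 -0.09 0 0;1 0.06 -0.09 0 0"

```text
clock: 2.15
position: [0.5606, 0.0759, 0.3018]
ee_rot: [3.142, -0.001, 2.416]
force: [0.1, 0.1, 0.1]
grip_width: 0.0856
grip_force: 0.0
```

```bash
python3 - <<'E'
from station import ctrl
import cv2,pickle
from h import *
i=ctrl.camera_info("wrist"); im=ctrl.read_camera("wrist"); cv2.imwrite("pics/w1.png",im); pickle.dump(i,open("pics/w1.pkl","wb"))
print(ctrl.sense()["position"])
E
```

```text
[0.5605 0.0762 0.3019]
```

View pics/w1.png

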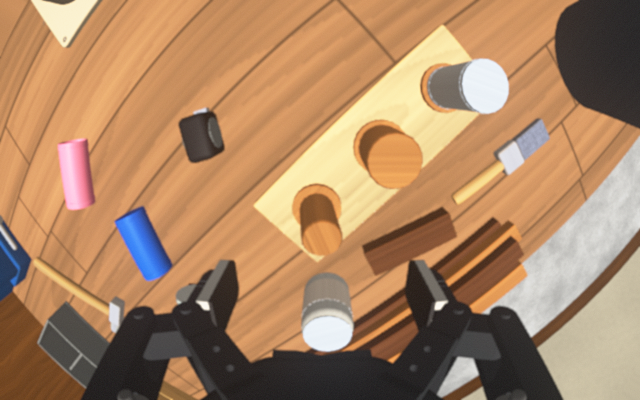

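Request:
servo_tool:
  rows: "1 0.03 -0.03 0 0;1 0.06 -0.06 0 0;1 0.09 -0.09 0 0;1 0.09 -0.09 0 0;1 0.09 -0.09 0 0;1 0.09 -0.09 0 0"

```text
clock: 2.7
position: [0.6506, -0.0138, 0.3016]
ee_rot: [-3.142, -0.001, 2.417]
force: [-0.8, 0.7, -0.5]
grip_width: 0.0855
grip_force: 0.0
```

```bash
python3 - <<'E'
from station import ctrl
import cv2,pickle
from h import *
i=ctrl.camera_info("wrist"); im=ctrl.read_camera("wrist"); cv2.imwrite("pics/w2.png",im); pickle.dump(i,open("pics/w2.pkl","wb"))
print(ctrl.sense()["position"])
E
```

```text
[ 0.6505 -0.0134  0.3022]
```

View pics/w2.png

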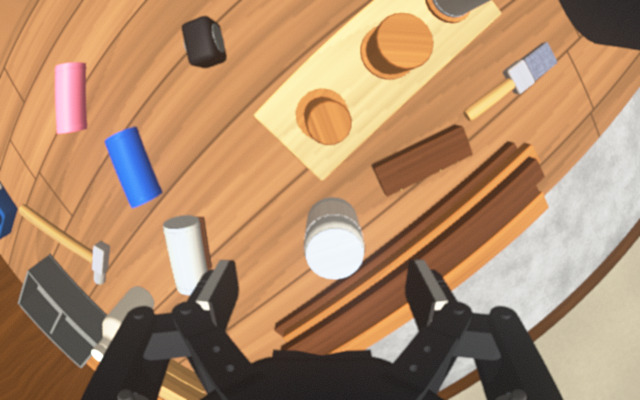

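```bash
python3 - <<'E'
from h import *
o=np.zeros((600,800,3),np.uint8)
for k,(n,u,v) in enumerate([("w1",320,220),("w2",325,120)]):
    im=cv2.imread(f"pics/{n}.png"); c=im[v-40:v+40,u-40:u+40]
    hsv=cv2.cvtColor(c,cv2.COLOR_BGR2HSV)
    o[:400,k*400:k*400+400]=cv2.resize(c,(400,400),interpolation=2)
    for j in range(3): o[400:600,k*400+j*133:k*400+j*133+133]=cv2.resize(cv2.normalize(hsv[...,j],None,0,255,32),(133,200))[...,None]
    print(n,[hsv[y,x].tolist() for y,x in [(40,40),(56,42),(20,28),(5,40),(42,20)]])
cv2.imwrite("pics/c2.png",o)
E
```

```text
w1 [[13, 173, 168], [14, 157, 222], [13, 164, 129], [13, 157, 179], [14, 165, 168]]
w2 [[14, 160, 227], [14, 157, 226], [13, 160, 143], [25, 73, 253], [14, 162, 165]]
```

View pics/c2.png

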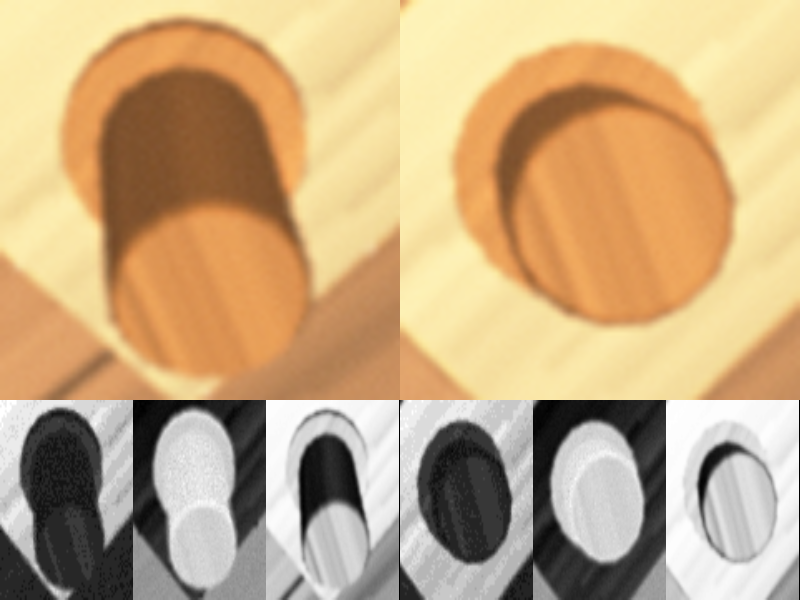

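w1/w2: the free slim peg's foot is at about (317,208) and (321,114), its tip at about (322,238) and (329,123). It stands between the fat peg and the board end. Now fitting circles.

```bash
python3 - <<'E'
from h import *
import pickle
from scipy.optimize import least_squares
P={("w1","foot"):[(62,140),(75,90),(100,52),(140,27),(183,18),(225,25),(265,50),(292,88),(305,135),(70,175),(85,205)],
("w2","foot"):[(55,165),(65,120),(90,80),(130,52),(180,40),(230,48),(270,70),(300,105),(60,205),(80,245),(105,275)],
("w1","tip"):[(112,290),(125,250),(160,215),(211,203),(255,215),(310,290),(305,320),(280,355),(245,372),(205,378),(165,367),(130,335)],
("w2","tip"):[(112,215),(120,170),(150,130),(190,108),(222,105),(265,112),(300,130),(325,165),(334,205),(325,250),(300,290),(265,315),(222,325),(180,315),(140,280)]}
org={"w1":(280,180),"w2":(285,80)}; I={n:pickle.load(open(f"pics/{n}.pkl","rb")) for n in org}; R={}
for (n,k),pts in P.items():
    for z in ([.032] if k=="foot" else [.113,.117]):
        w=np.array([plane(I[n],org[n][0]+(a-2)/5,org[n][1]+(b-2)/5,z,True)[:2] for a,b in pts])
        f=least_squares(lambda p:np.hypot(*(w-p[:2]).T)-p[2],[*w.mean(0),.03]); print(n,k,z,f.x,np.std(f.fun))
        R[n,k]=np.r_[f.x[:2],z]
for k in ("foot","tip"):
    print(k,tri(*[(I[n]["T"][:3,3],(lambda d:d/np.linalg.norm(d))(R[n,k]-I[n]["T"][:3,3])) for n in org]))
E
```

```text
w1 foot 0.032 [0.6015 0.0321 0.0331] 0.00045966095880582946
w2 foot 0.032 [0.6027 0.0311 0.0334] 0.00021859723210248592
w1 tip 0.113 [0.6125 0.0324 0.0219] 0.00033530901414092297
w1 tip 0.117 [0.6111 0.0337 0.0216] 0.00033105047263065266
w2 tip 0.113 [0.6116 0.0332 0.0224] 0.00034886244558808826
w2 tip 0.117 [0.6113 0.0333 0.0222] 0.0003444302442267127
foot (array([0.6028, 0.0309, 0.0269]), [np.float64(0.00010511553122745063), np.float64(0.00010511553122736559)])
tip (array([0.6114, 0.0333, 0.1159]), [np.float64(6.167541540169784e-05), np.float64(6.167541540173201e-05)])
```

Request:
servo_tool:
  rows: "1 -0.01 -0.04 0 0;1 -0.02 -0.08 0 0;1 -0.03 -0.12 -0.01 0;1 -0.04 -0.16 -0.03 0;1 -0.05 -0.2 -0.05 0;1 -0.062 -0.222 -0.06 0;1 -0.062 -0.222 -0.06 0;1 -0.062 -0.222 -0.06 0;1 -0.062 -0.222 -0.06 0"

```text
clock: 3.5
position: [0.5894, -0.2355, 0.2433]
ee_rot: [3.14, 0.001, 2.417]
force: [0.6, 0.2, -0.1]
grip_width: 0.086
grip_force: 0.0
```

```bash
python3 - <<'E'
from station import ctrl
import cv2,pickle
from h import *
i=ctrl.camera_info("wrist"); im=ctrl.read_camera("wrist"); cv2.imwrite("pics/w3.png",im); pickle.dump(i,open("pics/w3.pkl","wb"))
print(ctrl.sense()["position"],proj(i,[.5755,-.2235,.041],True),proj(i,[.657,-.296,.041],True))
E
```

```text
[ 0.5898 -0.2353  0.2436] (np.float64(319.81792211890547), np.float64(159.8033859429626)) (np.float64(319.7823747882246), np.float64(250.36984640507956))
```

View pics/w3.png

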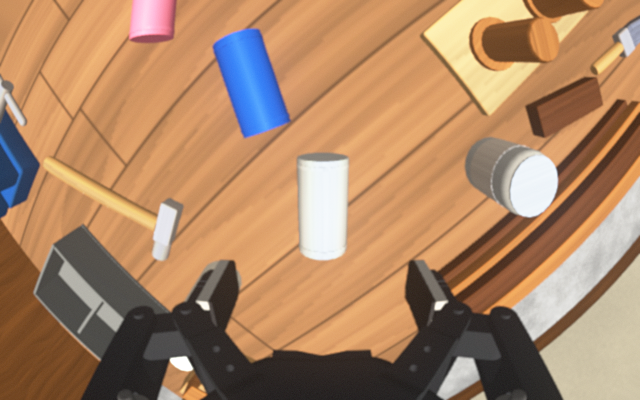

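```bash
python3 - <<'E'
from h import *
import pickle
i=pickle.load(open("pics/w3.pkl","rb")); im=cv2.imread("pics/w3.png")
h=cv2.cvtColor(im,cv2.COLOR_BGR2HSV)[145:270,285:365]; m=((h[...,1]<70)).astype(np.uint8)
n,l,st,c=cv2.connectedComponentsWithStats(m); k=1+np.argmax(st[1:,4]); m=l==k; print(st[k])
C=[];N=[]
o=i["T"][:3,3]
for r in range(20,100,10):
    x=np.where(m[r])[0]; d=[ray(i,285+x[j]+e,145+r,True)[1] for j,e in((0,0),(-1,0))]
    # axis-plane: bisector direction at z=.041
    b=d[0]+d[1]; C.append((o+b*(.041-o[2])/b[2])[:2]); print(145+r,285+x[0],285+x[-1],C[-1])
C=np.array(C); v=np.linalg.svd(C-C.mean(0))[2][0]; v*=np.sign(v[0]); print("mid",C.mean(0),"dir",v,np.arctan2(v[1],v[0]))
y=np.where(m.any(1))[0]; print("rows",145+y[0],145+y[-1])
for r,z in((145+y[0],.06),(161,.069),(258,.013),(258,.04),(258,.05)): print(r,z,plane(i,323.5,r,z,True), (plane(i,323.5,r,z,True)[:2]-C.mean(0))@v)
# height from angular width: distance from camera to axis
x=np.where(m[55])[0]; d=[ray(i,285+x[j],200,True)[1] for j in(0,-1)]; half=np.arccos(d[0]@d[1])/2; b=(d[0]+d[1])/np.linalg.norm(d[0]+d[1])
a3=np.r_[v,0]; sp=np.linalg.norm(b-(b@a3)*a3); print("axis z from width",(o+b*(.028/np.sin(half))/sp)[2])
E
```

```text
[  12    8   52  108 5119]
165 297 348 [ 0.5816 -0.2251]
175 298 347 [ 0.59   -0.2325]
185 298 347 [ 0.5985 -0.24  ]
195 298 347 [ 0.6072 -0.2477]
205 298 347 [ 0.6161 -0.2555]
215 299 347 [ 0.6255 -0.2631]
225 299 346 [ 0.6344 -0.2717]
235 299 346 [ 0.644  -0.2802]
mid [ 0.6122 -0.252 ] dir [ 0.7504 -0.661 ] -0.7221216689674873
rows 153 260
153 0.06 [ 0.57   -0.2135  0.06  ] -0.057091341225562635
161 0.069 [ 0.5748 -0.2179  0.069 ] -0.05062497564976117
258 0.013 [ 0.6797 -0.3098  0.013 ] 0.08892457665029557
258 0.04 [ 0.6682 -0.3     0.04  ] 0.07379234777294194
258 0.05 [ 0.664  -0.2963  0.05  ] 0.06818781855910731
axis z from width 0.014962147285688066
```

Request:
servo_tool:
  rows: "1 -0.004 0.006 -0.04 0;1 -0.004 0.006 -0.08 0;1 -0.004 0.006 -0.12 0;1 -0.004 0.006 -0.15 0;1 -0.004 0.006 -0.175 0;1 -0.004 0.006 -0.195 0;1 -0.004 0.006 -0.204 0;1 -0.004 0.006 -0.204 0;1 -0.004 0.006 -0.204 0"

```text
clock: 4.3
position: [0.5861, -0.2302, 0.0391]
ee_rot: [3.141, 0.001, 2.417]
force: [0.1, -0.2, 0.3]
grip_width: 0.0855
grip_force: 0.0
```

Request:
servo_tool:
  rows: "0.6 0 0 0 0;0.6 0 0 0 0;0.6 0 0 0 0;0.6 0 0 0 0;0.6 0 0 0 0;0.6 0 0 0 0"
  grip_force: 20

```text
clock: 4.8
position: [0.5866, -0.2314, 0.0404]
ee_rot: [3.14, 0.003, 2.416]
force: [-0.2, 2.4, 5.5]
grip_width: 0.0564
grip_force: 20.2
```

Request:
servo_tool:
  rows: "0.6 0 0 0.01 0;0.6 0 0 0.025 0;0.6 0 0 0.04 0;0.6 0 0 0.06 0;0.6 0 0 0.08 0;0.6 0 0 0.1 0;0.6 0 0 0.12 0;0.6 0 0 0.12 0"

```text
clock: 5.47
position: [0.5875, -0.2324, 0.1643]
ee_rot: [3.139, 0.008, 2.416]
force: [0.9, -1.3, -0.2]
grip_width: 0.056
grip_force: 21.8
```

```bash
python3 - <<'E'
from station import ctrl
import cv2,pickle
from h import *
s=ctrl.sense(); print(s["position"],s["force"],s["ft_torque"],s["grip_width"],s["grip_force"])
a=ctrl.read_camera("wrist"); b=ctrl.read_camera("side"); t=ctrl.read_camera("top"); i=ctrl.camera_info("side")
u,v=map(int,proj(i,s["position"])); b=b[v-60:v+60,u-80:u+80]
cv2.imwrite("pics/l1.png",np.hstack([cv2.resize(a[140:400,140:500],(480,347)),cv2.resize(b,(320,240),interpolation=2)[:,:,:] if 0 else cv2.copyMakeBorder(cv2.resize(b,(320,240),interpolation=2),0,107,0,0,0)]))
E
```

```text
[ 0.5875 -0.2324  0.1643] [ 0.9432 -1.3165 -0.1554] [ 0.0037 -0.0003 -0.046 ] 0.05596790494147472 21.81091032922268
```

View pics/l1.png

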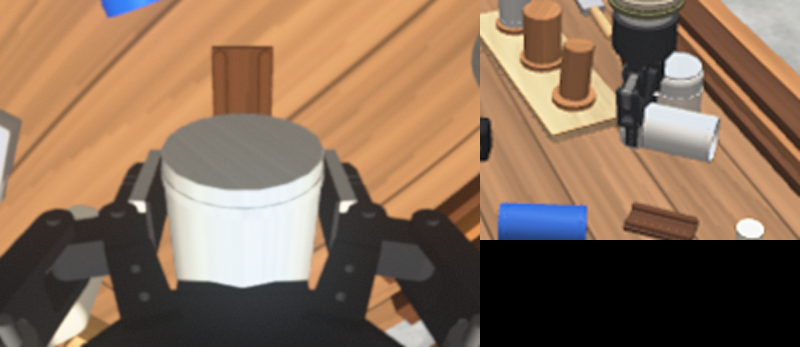

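Pot lifted, about level, held near its closed end (bottom face seen at (240,155) in the crop; empty cradle below). Next I test how the opening setpoint affects the grip.

Request:
servo_tool:
  rows: "0.64 0 0 0 0;0.64 0 0 0 0;0.64 0 0 0 0"

```text
clock: 5.87
position: [0.5842, -0.2307, 0.1562]
ee_rot: [-3.141, -0.002, 2.416]
force: [-0.1, 0.2, -2.1]
grip_width: 0.0563
grip_force: 21.8
```

Request:
servo_tool:
  rows: "0.65 0 0 0 0;0.65 0 0 0 0;0.65 0 0 0 0"

```text
clock: 6.12
position: [0.5849, -0.231, 0.1575]
ee_rot: [-3.141, -0.0, 2.416]
force: [-0.3, 0.2, -2.3]
grip_width: 0.0561
grip_force: 21.8
```

Request:
servo_tool:
  rows: "0.654 0 0 0 0;0.654 0 0 0 0"

```text
clock: 6.28
position: [0.585, -0.2311, 0.1578]
ee_rot: [-3.142, 0.0, 2.416]
force: [-0.4, 0.2, -1.5]
grip_width: 0.0565
grip_force: 21.8
```

Request:
servo_tool:
  rows: "0.657 0 0 0 0"

```text
clock: 6.37
position: [0.585, -0.231, 0.1579]
ee_rot: [3.142, 0.0, 2.416]
force: [-0.7, -0.2, -1.5]
grip_width: 0.0564
grip_force: 21.8
```

Request:
servo_tool:
  rows: "0.66 0 0 0 0"

```text
clock: 6.45
position: [0.585, -0.231, 0.1579]
ee_rot: [3.142, 0.0, 2.416]
force: [0.3, 0.2, -1.3]
grip_width: 0.0564
grip_force: 16.5
```

Request:
servo_tool:
  rows: "0.663 0 0 0 0"

```text
clock: 6.53
position: [0.585, -0.231, 0.1579]
ee_rot: [3.142, 0.0, 2.416]
force: [-0.1, -0.3, -2.0]
grip_width: 0.0567
grip_force: 10.7
```

Request:
servo_tool:
  rows: "0.664 0 0 0 0;0.664 0 0 0 0;0.664 0 0 0 0"

```text
clock: 6.78
position: [0.585, -0.231, 0.1579]
ee_rot: [3.142, 0.0, 2.416]
force: [-0.1, 0.2, -2.3]
grip_width: 0.0569
grip_force: 8.9
```

Request:
servo_tool:
  rows: "0.665 0 0 0 0;0.665 0 0 0 0;0.665 0 0 0 0"

```text
clock: 7.03
position: [0.585, -0.231, 0.1579]
ee_rot: [3.142, 0.0, 2.416]
force: [-0.8, -0.1, -1.7]
grip_width: 0.057
grip_force: 7.2
```

```bash
python3 - <<'E'
from station import ctrl
import cv2
from h import *
s=ctrl.sense(); print(s["position"],s["force"],s["grip_force"])
a=ctrl.read_camera("wrist"); b=ctrl.read_camera("side"); cv2.imwrite("pics/w4.png",a); cv2.imwrite("pics/s4.png",b)
def meas(f):
    im=cv2.imread(f); h=cv2.cvtColor(im,cv2.COLOR_BGR2HSV)
    return h[230:400,320,2][::6],h[230:400,320,1][::6]
print(meas("pics/w4.png"))
i=ctrl.camera_info("side"); u,v=map(int,proj(i,s["position"])); print(u,v)
c=cv2.cvtColor(b[v-30:v+70,u-60:u+60],cv2.COLOR_BGR2HSV); m=((c[...,1]<40)&(c[...,2]>120)).astype(np.uint8)
n,l,st,ce=cv2.connectedComponentsWithStats(m); print([(x.tolist(),y.tolist()) for x,y in zip(st,ce) if 60<x[4]<9000])
E
```

```text
[ 0.585  -0.231   0.1579] [-0.8465 -0.1327 -1.666 ] 7.199556799605489
(array([128, 129, 127, 129, 128, 129, 131, 132, 133, 246, 247, 213, 248,
       247, 247, 248, 247, 247, 247, 246, 247,  72,  53,  53,  49,  50,
        46,  41,  38], dtype=uint8), array([30, 28, 22, 24, 22, 24, 19, 21, 21, 13, 11, 19, 11, 10, 11, 11, 11,
       12, 13, 12, 12, 32, 29, 19, 21, 26, 22, 31, 20], dtype=uint8))
359 217
[([62, 0, 39, 50, 1266], [81.2085308056872, 25.43522906793049]), ([102, 77, 18, 23, 242], [113.62396694214875, 89.85537190082644])]
```

Request:
servo_tool:
  rows: "0.666 0 0 0 0;0.666 0 0 0 0;0.666 0 0 0 0;0.666 0 0 0 0"

```text
clock: 7.47
position: [0.585, -0.231, 0.1579]
ee_rot: [3.142, 0.0, 2.416]
force: [-0.1, 0.6, -1.7]
grip_width: 0.0568
grip_force: 5.6
```

```bash
cat > m.py <<'E'
from station import ctrl
from h import *
s=ctrl.sense(); print(s["position"],s["force"],s["grip_force"],s["grip_width"])
a=ctrl.read_camera("wrist"); cv2.imwrite("pics/wl.png",a); h=cv2.cvtColor(a,cv2.COLOR_BGR2HSV)[:,317:324].mean(1)
v=h[:,2]; s_=h[:,1]
print("runs", [(r,int(v[r]),int(s_[r])) for r in range(130,390,8)])
E
python3 m.py
```

```text
[ 0.585  -0.231   0.1579] [-0.1411  0.6133 -1.6758] 5.612715007737279 0.0568119314721333
runs [(130, 218, 134), (138, 215, 134), (146, 203, 134), (154, 212, 133), (162, 218, 134), (170, 201, 134), (178, 193, 134), (186, 139, 151), (194, 139, 151), (202, 140, 150), (210, 140, 151), (218, 139, 149), (226, 129, 35), (234, 128, 27), (242, 129, 28), (250, 128, 25), (258, 130, 21), (266, 130, 23), (274, 132, 19), (282, 154, 8), (290, 247, 10), (298, 243, 13), (306, 247, 10), (314, 247, 11), (322, 247, 11), (330, 247, 11), (338, 247, 11), (346, 247, 11), (354, 232, 23), (362, 55, 28), (370, 52, 23), (378, 49, 26), (386, 45, 17)]
```

Request:
servo_tool:
  rows: "0.666 0 0 -0.01 0;0.666 0 0 -0.02 0;0.666 0 0 -0.028 0;0.667 0 0 -0.028 0;0.667 0 0 -0.028 0;0.667 0 0 -0.028 0;0.667 0 0 -0.028 0"

```text
clock: 8.1
position: [0.5853, -0.2311, 0.1303]
ee_rot: [3.141, 0.001, 2.416]
force: [0.5, 0.6, -1.7]
grip_width: 0.0571
grip_force: 4.6
```

```bash
python3 m.py
```

```text
[ 0.5853 -0.2311  0.1303] [ 0.4581  0.5698 -1.6799] 4.600270288065076 0.05711596126158273
runs [(130, 218, 134), (138, 218, 134), (146, 206, 134), (154, 205, 134), (162, 215, 134), (170, 216, 134), (178, 200, 132), (186, 193, 132), (194, 141, 146), (202, 141, 141), (210, 150, 114), (218, 235, 15), (226, 235, 15), (234, 235, 14), (242, 236, 15), (250, 237, 15), (258, 239, 14), (266, 237, 15), (274, 236, 15), (282, 238, 15), (290, 238, 15), (298, 238, 15), (306, 237, 15), (314, 237, 15), (322, 238, 14), (330, 235, 5), (338, 235, 15), (346, 235, 13), (354, 176, 127), (362, 48, 24), (370, 45, 29), (378, 42, 24), (386, 39, 21)]
```

Request:
servo_tool:
  rows: "0.667 0 0 0 0;0.667 0 0 0 0;0.667 0 0 0 0;0.667 0 0 0 0;0.6 0 0 0 0;0.6 0 0 0 0;0.6 0 0 0 0"

```text
clock: 8.73
position: [0.585, -0.231, 0.1299]
ee_rot: [3.142, 0.0, 2.416]
force: [0.9, -0.9, -2.1]
grip_width: 0.0559
grip_force: 22.4
```

```bash
python3 - <<'E'
from station import ctrl
from h import *
s=ctrl.sense(); print(s["position"],s["force"],s["ft_torque"],s["grip_width"],s["grip_force"])
a=ctrl.read_camera("wrist"); b=ctrl.read_camera("side"); i=ctrl.camera_info("side")
cv2.imwrite("pics/w5.png",a); cv2.imwrite("pics/s5.png",b)
u,v=map(int,proj(i,s["position"])); b=b[v-50:v+70,u-80:u+80]; print(u-80,v-50)
cv2.imwrite("pics/l2.png",np.hstack([cv2.resize(a[140:400,140:500],(480,347)),cv2.copyMakeBorder(cv2.resize(b,(320,240),interpolation=2),0,107,0,0,0)]))
E
```

```text
[ 0.585  -0.231   0.1299] [ 0.879  -0.8798 -2.1072] [ 0.0193  0.0618 -0.0123] 0.05586552858181111 22.415990363806486
279 176
```

View pics/l2.png

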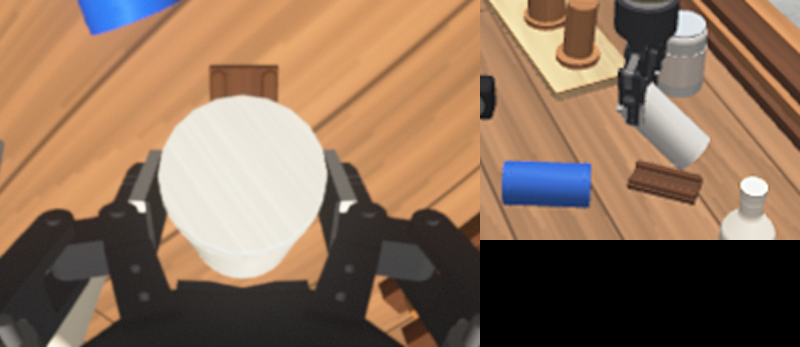

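Request:
servo_tool:
  rows: "0.665 0 0 0 0;0.667 0 0 0 0;0.6675 0 0 0 0;0.6675 0 0 0 0;0.6675 0 0 0 0;0.6675 0 0 0 0"

```text
clock: 9.33
position: [0.585, -0.231, 0.1299]
ee_rot: [-3.142, 0.0, 2.416]
force: [-0.2, 0.2, -1.8]
grip_width: 0.0569
grip_force: 3.9
```

```bash
cat > m2.py <<'E'
from station import ctrl
from h import *
s=ctrl.sense(); print(s["position"],s["force"],s["grip_force"],s["grip_width"])
a=ctrl.read_camera("wrist"); h=cv2.cvtColor(a,cv2.COLOR_BGR2HSV); cv2.imwrite("pics/wl.png",a)
m=((h[180:360,240:400,2]>200)&(h[180:360,240:400,1]<60)).astype(np.uint8)
n,l,st,c=cv2.connectedComponentsWithStats(m); k=1+np.argmax(st[1:,4]); print(st[k]+[240,180,0,0,0])
E
python3 m2.py
```

```text
[ 0.585  -0.231   0.1299] [-0.2065  0.1511 -1.8296] 3.8567234901711345 0.05690362609480573
[  259   212   126   136 12828]
```

Request:
servo_tool:
  rows: "0.668 0 0 0 0;0.668 0 0 0 0;0.668 0 0 0 0;0.668 0 0 0 0"

```text
clock: 9.72
position: [0.585, -0.231, 0.1299]
ee_rot: [-3.142, 0.0, 2.416]
force: [-0.0, -0.5, -1.4]
grip_width: 0.0572
grip_force: 3.2
```

```bash
python3 m2.py
```

```text
[ 0.585  -0.231   0.1299] [-0.0488 -0.5411 -1.3689] 3.1579348049126565 0.05717043565294048
[  259   212   126   136 12827]
```

Request:
servo_tool:
  rows: "0.6685 0 0 0 0;0.6685 0 0 0 0;0.6685 0 0 0 0;0.6685 0 0 0 0"

```text
clock: 10.1
position: [0.585, -0.231, 0.1298]
ee_rot: [3.142, -0.0, 2.416]
force: [0.5, -1.0, -1.9]
grip_width: 0.0568
grip_force: 1.9
```

```bash
python3 m2.py
```

```text
[ 0.585  -0.231   0.1298] [ 0.4896 -1.0232 -1.8575] 1.8640689086169004 0.056761662625197565
[  261   231   122   106 10229]
```

Request:
servo_tool:
  rows: "0.666 0 0 0 0;0.664 0 0 0 0;0.66 0 0 0 0;0.66 0 0 0 0"

```text
clock: 10.48
position: [0.585, -0.231, 0.1299]
ee_rot: [-3.142, 0.0, 2.416]
force: [-0.1, 0.6, -2.0]
grip_width: 0.0569
grip_force: 10.7
```

```bash
cat > tilt.py <<'E'
from station import ctrl
from h import *
from scipy.optimize import brentq
s=ctrl.sense(); p=s["position"]; b=ctrl.read_camera("side"); i=ctrl.camera_info("side"); cv2.imwrite("pics/sl.png",b)
u,v=map(int,proj(i,p)); x0,y0=u-40,v-20
h=cv2.cvtColor(b[y0:y0+110,x0:x0+100],cv2.COLOR_BGR2HSV); m=((h[...,1]<45)&(h[...,2]>110)).astype(np.uint8)
n,l,st,c=cv2.connectedComponentsWithStats(m)
yaw=s["ee_rot"][2]; d=-np.array([np.cos(yaw),np.sin(yaw),0])
for k in range(1,n):
    if st[k,4]<150: continue
    cs=cv2.findContours((l==k).astype(np.uint8),0,1)[0][0]+np.array([x0,y0]); r=cv2.minAreaRect(cs); bp=cv2.boxPoints(r)
    e=max((bp[1]-bp[0],bp[2]-bp[1]),key=np.linalg.norm); print("blob",st[k],r,e)
    def f(t):
        q=np.array(proj(i,p+.1*(d*np.cos(t)-np.array([0,0,np.sin(t)]))))-proj(i,p); return (q[0]*e[1]-q[1]*e[0])/np.linalg.norm(e)
    T=np.linspace(-.3,2,47); print("tilt below horizontal deg",[np.degrees(brentq(f,a,c)) for a,c in zip(T,T[1:]) if f(a)*f(c)<0])
E
python3 tilt.py; python3 m2.py
```

```text
blob [  25    0   47   58 1071] ((364.8411865234375, 230.63302612304688), (28.3012638092041, 68.32921600341797), 31.607501983642578) [ 35.8112 -58.1932]
tilt below horizontal deg [np.float64(112.20640102000695)]
blob [ 77  58  23  52 860] ((407.0, 289.5), (51.0, 22.0), 90.0) [ 0. 51.]
tilt below horizontal deg [np.float64(87.64443874347634)]
[ 0.585  -0.2311  0.1299] [-1.0213 -1.2205 -1.8029] 10.747728310525417 0.05675155499356428
[ 262  239  121   94 8890]
```

```bash
cat > tw.py <<'E'
from station import ctrl
from h import *
from scipy.optimize import fsolve
s=ctrl.sense(); p=s["position"]; i=ctrl.camera_info("wrist"); a=ctrl.read_camera("wrist"); h=cv2.cvtColor(a,cv2.COLOR_BGR2HSV); cv2.imwrite("pics/wl.png",a)
col=h[:,316:332].astype(float).mean(1); print("V/S", [(r,int(col[r,2]),int(col[r,1])) for r in range(200,360,6)])
m=((h[180:360,240:400,2]>200)&(h[180:360,240:400,1]<60)).astype(np.uint8)
n,l,st,c=cv2.connectedComponentsWithStats(m); k=1+np.argmax(st[1:,4]); x,y,w,hh,_=st[k]+[240,180,0,0,0]; print(x,y,w,hh)
yaw=s["ee_rot"][2]; d=-np.array([np.cos(yaw),np.sin(yaw),0]); z=np.array([0,0,1.])
g=p+.002*z
def ends(t,S):
    A=d*np.cos(t)-z*np.sin(t); q=d*np.sin(t)+z*np.cos(t); C=g-S*A
    return [proj(i,C+e*.028*q,True) for e in(-1,1)]
f=lambda v:[ends(*v)[0][1]-y, ends(*v)[1][1]-(y+hh)]
r,_,ok,_=fsolve(f,[1.2,.02],full_output=True); print("tilt",np.degrees(r[0]),"S",r[1],ok,ends(*r))
print("vertical would be",ends(np.pi/2,.016),"g proj",proj(i,g,True))
E
python3 tw.py
```

```text
V/S [(200, 135, 26), (206, 135, 25), (212, 135, 24), (218, 136, 22), (224, 136, 21), (230, 150, 6), (236, 136, 19), (242, 246, 13), (248, 246, 13), (254, 245, 13), (260, 245, 13), (266, 245, 13), (272, 246, 14), (278, 246, 13), (284, 247, 12), (290, 247, 12), (296, 246, 13), (302, 246, 13), (308, 246, 12), (314, 246, 13), (320, 246, 13), (326, 246, 12), (332, 219, 44), (338, 205, 124), (344, 205, 125), (350, 204, 126), (356, 52, 23)]
262 239 121 94
tilt 94.11145892223323 S 0.00737573396123729 1 [(np.float64(318.2010293527604), np.float64(238.99999999999946)), (np.float64(318.84652088981113), np.float64(332.9999999999994))]
vertical would be [(np.float64(318.03114329012635), np.float64(244.96555721713568)), (np.float64(318.69467329279985), np.float64(346.89781604531015))] g proj (np.float64(318.65636550318044), np.float64(282.0015487457958))
```

Request:
servo_tool:
  rows: "0.65 0 0.01 0.015 0;0.65 0 0.03 0.03 0;0.65 0 0.06 0.03 0;0.65 0 0.085 0.03 0;0.65 0 0.105 0.02 0;0.65 0 0.111 0.01 0;0.65 0 0.111 0 0;0.65 0 0.111 -0.01 0;0.65 0 0.111 -0.015 0;0.65 0 0.111 -0.02 0;0.65 0 0.111 -0.022 0;0.65 0 0.111 -0.022 0"
  grip_force: 20

```text
clock: 11.63
position: [0.5846, -0.1207, 0.1071]
ee_rot: [-3.141, -0.001, 2.415]
force: [0.2, 0.0, -1.4]
grip_width: 0.0561
grip_force: 21.9
```

```bash
python3 tw.py; python3 tilt.py
```

```text
V/S [(200, 134, 25), (206, 135, 25), (212, 135, 24), (218, 136, 23), (224, 136, 21), (230, 151, 5), (236, 136, 19), (242, 246, 13), (248, 245, 13), (254, 245, 13), (260, 245, 14), (266, 245, 14), (272, 245, 13), (278, 246, 13), (284, 247, 12), (290, 246, 12), (296, 246, 13), (302, 246, 13), (308, 246, 13), (314, 246, 13), (320, 246, 13), (326, 246, 13), (332, 213, 56), (338, 194, 121), (344, 192, 124), (350, 196, 126), (356, 51, 20)]
262 239 120 94
tilt 94.17804885203284 S 0.007405766258754792 1 [(np.float64(318.23059361827666), np.float64(238.9999999999992)), (np.float64(318.87633545272877), np.float64(332.9999999999991))]
vertical would be [(np.float64(318.0542227579103), np.float64(244.8494709193703)), (np.float64(318.71368416186374), np.float64(346.8758063063086))] g proj (np.float64(318.69412598337306), np.float64(281.9622058760972))
blob [ 65   0  27  35 820] ((379.0, 206.0), (34.0, 26.0), 90.0) [ 0. 34.]
tilt below horizontal deg [np.float64(88.87560025269028)]
blob [ 28  12  24  43 618] ((339.6216125488281, 221.77027893066406), (19.892276763916016, 43.07252883911133), 9.462322235107422) [  7.0811 -42.4865]
tilt below horizontal deg [np.float64(96.74758077117946)]
```

Request:
servo_tool:
  rows: "0.664 0 0 -0.002 0;0.664 0 0 -0.004 0;0.664 0 0 -0.006 0;0.664 0 0 -0.008 0;0.664 0 0 -0.008 0"

```text
clock: 12.15
position: [0.5858, -0.1202, 0.101]
ee_rot: [3.141, 0.002, 2.416]
force: [-0.9, 0.7, 3.7]
grip_width: 0.0569
grip_force: 7.7
```

Request:
servo_tool:
  rows: "0.664 0 0 -0.002 0;0.664 0 0 -0.004 0;0.664 0 0 -0.004 0"

```text
clock: 12.4
position: [0.5866, -0.1203, 0.0983]
ee_rot: [3.14, 0.003, 2.416]
force: [-2.1, 1.7, 10.2]
grip_width: 0.0568
grip_force: 9.1
```

Request:
servo_tool:
  rows: "0.67 0 0 0.001 0;0.68 0 0 0.002 0;0.7 0 0 0.002 0;0.8 0 0 0.002 0;1 0 0 0.002 0;1 0 0 0.002 0;1 0 0 -0.01 0;1 0 0 -0.02 0;1 0 0 -0.023 0;1 0 0 -0.023 0"

```text
clock: 13.23
position: [0.5833, -0.1196, 0.0703]
ee_rot: [-3.14, -0.004, 2.416]
force: [0.3, -0.1, -0.2]
grip_width: 0.0851
grip_force: 0.0
```

```bash
python3 tw.py; python3 tilt.py
```

```text
V/S [(200, 123, 29), (206, 123, 27), (212, 123, 27), (218, 123, 24), (224, 123, 24), (230, 124, 22), (236, 123, 21), (242, 124, 19), (248, 125, 17), (254, 195, 10), (260, 245, 13), (266, 245, 14), (272, 244, 14), (278, 244, 14), (284, 244, 14), (290, 245, 14), (296, 245, 14), (302, 245, 14), (308, 246, 13), (314, 246, 13), (320, 246, 13), (326, 245, 14), (332, 245, 14), (338, 245, 14), (344, 245, 14), (350, 245, 14), (356, 65, 38)]
248 254 152 102
tilt 91.13653207464702 S 0.022319793158535255 1 [(np.float64(317.70755357225073), np.float64(253.9999999999138)), (np.float64(318.4977269159415), np.float64(355.9999999999676))]
vertical would be [(np.float64(317.9258754314494), np.float64(244.6847651634807)), (np.float64(318.60205722157013), np.float64(346.9469754670867))] g proj (np.float64(318.62546962322097), np.float64(281.98304042304153))
blob [ 65   0  27  25 569] ((379.0, 211.0), (24.0, 26.0), 90.0) [26.  0.]
tilt below horizontal deg [np.float64(-14.832745528707516)]
blob [ 28   5  21  42 434] ((338.4946594238281, 224.32723999023438), (19.126981735229492, 41.59086608886719), 3.945185899734497) [  2.8615 -41.4923]
tilt below horizontal deg [np.float64(92.21030681054062)]
```

```bash
python3 - <<'E'
from station import ctrl
from h import *
s=ctrl.sense(); i=ctrl.camera_info("wrist"); d=-np.array([np.cos(2.416),np.sin(2.416)])
e=plane(i,324,254,.110,True)[:2]; print("near",e,"centre",e+.028*d, "tcp",s["position"]); 
l,r=plane(i,248,300,.11,True)[:2],plane(i,400,300,.11,True)[:2]; print("width",np.linalg.norm(l-r),"mid",(l+r)/2)
print("along d",(e+.028*d-s["position"][:2])@d)
im=cv2.imread("pics/wl.png"); h=cv2.cvtColor(im,cv2.COLOR_BGR2HSV); m=((h[...,2]>200)&(h[...,1]<60))[254:356,240:410]
w=[(254+r,240+np.where(m[r])[0].min(),240+np.where(m[r])[0].max()) for r in range(2,102,12)]; print(w)
pts=np.array([plane(i,c,r,.110,True)[:2] for r,a,b in w for c in (a,b+1)])
from scipy.optimize import least_squares
f=least_squares(lambda p:np.hypot(*(pts-p[:2]).T)-p[2],[*pts.mean(0),.028]); print(f.x,np.std(f.fun),(f.x[:2]-s["position"][:2])@d)
E
```

```text
near [ 0.5601 -0.0953] centre [ 0.581  -0.1138] tcp [ 0.5845 -0.1199  0.0721]
width 0.05464109046713174 mid [ 0.5747 -0.1081]
along d -0.006645378969605275
[(256, np.int64(278), np.int64(369)), (268, np.int64(263), np.int64(384)), (280, np.int64(255), np.int64(393)), (292, np.int64(249), np.int64(397)), (304, np.int64(248), np.int64(399)), (316, np.int64(248), np.int64(399)), (328, np.int64(251), np.int64(396)), (340, np.int64(257), np.int64(390)), (352, np.int64(270), np.int64(378))]
[ 0.5801 -0.1128  0.0289] 0.0005889168361394372 -0.008015144227485794
```

Request:
servo_tool:
  rows: "1 -0.003 0.003 0.002 0;1 -0.005 0.005 0.004 0;1 -0.005 0.005 0.004 0;0.75 -0.005 0.005 0.004 0;0.65 -0.005 0.005 0.004 0;0.6 -0.005 0.005 0.004 0;0.6 -0.005 0.005 0.004 0;0.6 -0.005 0.005 0.004 0;0.6 -0.005 0.005 0.004 0"
  grip_force: 25

```text
clock: 14.08
position: [0.5803, -0.1152, 0.0773]
ee_rot: [3.141, 0.001, 2.416]
force: [-1.4, -1.2, 5.0]
grip_width: 0.0565
grip_force: 26.6
```

```bash
cat > pc.py <<'E'
from station import ctrl
from h import *
from scipy.optimize import least_squares
import sys
s=ctrl.sense(); i=ctrl.camera_info("wrist"); im=ctrl.read_camera("wrist"); cv2.imwrite("pics/wl.png",im)
zt=s["position"][2]+float(sys.argv[1]); h=cv2.cvtColor(im,cv2.COLOR_BGR2HSV)
m=((h[...,2]>200)&(h[...,1]<60))[230:352,230:420].astype(np.uint8)
n,l,st,c=cv2.connectedComponentsWithStats(m); m=l==1+np.argmax(st[1:,4]); R=np.where(m.any(1))[0]
w=[(230+r,230+np.where(m[r])[0].min(),230+np.where(m[r])[0].max()) for r in range(R[0]+2,R[-1]-2,8)]
pts=np.array([plane(i,c,r,zt,True)[:2] for r,a,b in w for c in (a,b+1)])
f=least_squares(lambda p:np.hypot(*(pts-p[:2]).T)-p[2],[*pts.mean(0),.028]); print("tcp",s["position"],"top z",zt,"circle",f.x,np.std(f.fun),"rows",R[0]+230,R[-1]+230,"off",f.x[:2]-s["position"][:2],"F",s["force"])
E
python3 pc.py 0.037
```

```text
tcp [ 0.5803 -0.1152  0.0773] top z 0.11433950826104755 circle [ 0.5764 -0.1097  0.0262] 0.0004952305209240313 rows 259 351 off [-0.0039  0.0055] F [-1.4373 -1.2081  5.0161]
```

```bash
sed -i 's/R\[-1\]-2,8)/R[0]+45,4)/; s/-p\[2\],\[\*pts.mean(0),.028\])/-.028,pts.mean(0)+[.01,-.01])/' pc.py; python3 pc.py 0.033; python3 tw.py | tail -3
```

```text
tcp [ 0.5802 -0.1152  0.0773] top z 0.11034392069357699 circle [ 0.5795 -0.1124] 0.0006479154902611848 rows 259 351 off [-0.0008  0.0028] F [-2.2448 -0.4944  6.0711]
251 259 142 96
tilt 94.15787039073852 S 0.022193397305340132 1 [(np.float64(317.8572080634169), np.float64(258.9999999999975)), (np.float64(318.6670891808936), np.float64(355.00000000000375))]
vertical would be [(np.float64(318.0525058593143), np.float64(244.99830616192025)), (np.float64(318.7079908117007), np.float64(346.8828778194819))] g proj (np.float64(318.6670165771469), np.float64(281.99731203947135))
```

Request:
servo_tool:
  rows: "0.6 0 0 0.02 0;0.6 0 0 0.05 0;0.6 0 0 0.085 0;0.6 0 0.01 0.12 0;0.6 0.01 0.04 0.145 0;0.6 0.02 0.08 0.15 0;0.6 0.03 0.115 0.15 0;0.6 0.032 0.138 0.15 0;0.6 0.032 0.146 0.15 0;0.6 0.032 0.146 0.15 0;0.6 0.032 0.146 0.15 0;0.6 0.032 0.146 0.15 0"

```text
clock: 15.23
position: [0.6116, 0.0297, 0.2262]
ee_rot: [-3.14, -0.0, 2.415]
force: [0.1, -0.1, -2.7]
grip_width: 0.0564
grip_force: 27.6
```

```bash
python3 pc.py 0.033; python3 tw.py | tail -3; python3 - <<'E'
from station import ctrl
from h import *
b=cv2.imread("pics/wl.png"); 
s=ctrl.read_camera("side"); i=ctrl.camera_info("side"); u,v=map(int,proj(i,[.605,.03,.14])); print(u-60,v-50)
t=ctrl.read_camera("top"); j=ctrl.camera_info("top"); cv2.imwrite("pics/s6.png",s); cv2.imwrite("pics/t6.png",t)
cv2.imwrite("pics/l3.png",np.hstack([cv2.resize(s[v-50:v+60,u-60:u+60],(600,550),interpolation=2)]))
E
```

```text
tcp [0.6116 0.0297 0.2262] top z 0.25921575018347853 circle [0.6107 0.0334] 0.0008600818136364298 rows 259 351 off [-0.001   0.0037] F [ 0.1488 -0.0652 -2.6766]
251 259 142 96
tilt 94.21092453844882 S 0.022209729794575195 1 [(np.float64(317.80058998919617), np.float64(258.9999999999976)), (np.float64(318.6400797630657), np.float64(355.00000000000455))]
vertical would be [(np.float64(318.0196015800882), np.float64(244.9084257976752)), (np.float64(318.6889237376848), np.float64(346.8730293802565))] g proj (np.float64(318.67590522377367), np.float64(281.9694621923273))
268 120
```

View pics/l3.png

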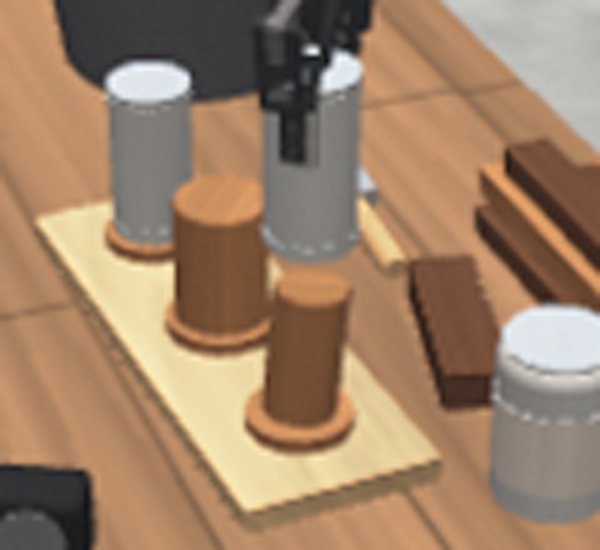

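Request:
servo_tool:
  rows: "0.6 0 0 -0.01 0;0.6 0 0 -0.02 0;0.6 0 0 -0.026 0;0.6 0 0 -0.029 0;0.6 0 0 -0.031 0;0.6 0 0 -0.033 0;0.6 0 0 -0.033 0"

```text
clock: 16.02
position: [0.6119, 0.031, 0.1935]
ee_rot: [-3.141, -0.0, 2.416]
force: [-0.3, -0.7, -2.0]
grip_width: 0.0564
grip_force: 27.6
```

Request:
servo_tool:
  rows: "0.6 0 0 -0.002 0;0.6 0 0 -0.004 0;0.6 0 0 -0.005 0;0.6 0 0 -0.005 0"

```text
clock: 16.35
position: [0.612, 0.0309, 0.1887]
ee_rot: [-3.142, 0.0, 2.416]
force: [-0.2, -1.7, -1.0]
grip_width: 0.0565
grip_force: 27.6
```

Request:
servo_tool:
  rows: "0.6 0 0 -0.002 0;0.6 0 0 -0.004 0;0.6 0 0 -0.005 0;0.6 0 0 -0.005 0"

```text
clock: 16.68
position: [0.6119, 0.0309, 0.1835]
ee_rot: [-3.141, -0.0, 2.416]
force: [0.7, -0.4, -3.0]
grip_width: 0.0567
grip_force: 27.6
```

Request:
servo_tool:
  rows: "0.6 0 0 -0.002 0;0.6 0 0 -0.004 0;0.6 0 0 -0.004 0"

```text
clock: 16.93
position: [0.6118, 0.0309, 0.1793]
ee_rot: [-3.141, -0.0, 2.416]
force: [0.3, -0.8, -3.2]
grip_width: 0.0566
grip_force: 27.7
```

Request:
servo_tool:
  rows: "0.6 -0.001 0 0 0;0.6 -0.002 -0.001 -0.001 0;0.6 -0.004 -0.001 -0.002 0;0.6 -0.005 -0.0015 -0.003 0;0.6 -0.006 -0.002 -0.004 0;0.6 -0.007 -0.002 -0.005 0;0.6 -0.008 -0.002 -0.006 0;0.6 -0.009 -0.0025 -0.007 0;0.6 -0.009 -0.0025 -0.007 0;0.6 -0.009 -0.0025 -0.007 0"

```text
clock: 17.77
position: [0.6028, 0.0284, 0.1726]
ee_rot: [-3.141, -0.0, 2.416]
force: [1.1, -1.0, -1.6]
grip_width: 0.0561
grip_force: 27.6
```

Request:
servo_tool:
  rows: "0.6 0 0 -0.002 0;0.6 0 0 -0.004 0;0.6 0 0 -0.006 0;0.6 0 0 -0.008 0;0.6 0 0 -0.01 0;0.6 0 0 -0.01 0"

```text
clock: 18.27
position: [0.6028, 0.0285, 0.1622]
ee_rot: [-3.141, -0.0, 2.416]
force: [1.4, -1.5, -3.1]
grip_width: 0.0568
grip_force: 27.6
```

Request:
servo_tool:
  rows: "0.6 0 0 -0.003 0;0.6 0 0 -0.006 0;0.6 0 0 -0.009 0;0.6 0 0 -0.012 0;0.6 0 0 -0.015 0;0.6 0 0 -0.015 0"

```text
clock: 18.77
position: [0.6028, 0.0285, 0.147]
ee_rot: [-3.141, -0.0, 2.416]
force: [1.5, -2.5, -3.0]
grip_width: 0.0562
grip_force: 27.5
```

Request:
servo_tool:
  rows: "0.6 0 0 -0.003 0;0.6 0 0 -0.006 0;0.6 0 0 -0.009 0;0.6 0 0 -0.012 0;0.6 0 0 -0.015 0;0.6 0 0 -0.015 0"

```text
clock: 19.27
position: [0.6029, 0.0284, 0.1321]
ee_rot: [-3.141, -0.0, 2.416]
force: [1.4, -3.4, -4.3]
grip_width: 0.0565
grip_force: 27.4
```

Request:
servo_tool:
  rows: "0.6 0 -0.0005 -0.002 0;0.6 0.0003 -0.001 -0.005 0;0.6 0.0005 -0.001 -0.008 0;0.6 0.0005 -0.001 -0.01 0;0.6 0.0005 -0.001 -0.012 0;0.6 0.0005 -0.001 -0.012 0"

```text
clock: 19.77
position: [0.6033, 0.0277, 0.1203]
ee_rot: [-3.142, -0.001, 2.416]
force: [1.6, 0.5, -2.3]
grip_width: 0.0565
grip_force: 27.5
```

Request:
servo_tool:
  rows: "0.6 0 0 -0.002 0;0.6 0 0 -0.004 0;0.6 0 0 -0.006 0;0.6 0 0 -0.006 0"

```text
clock: 20.1
position: [0.6035, 0.0276, 0.1144]
ee_rot: [3.141, -0.0, 2.416]
force: [2.2, 0.6, -2.9]
grip_width: 0.0563
grip_force: 27.5
```

Request:
servo_tool:
  rows: "0.6 0 0 -0.001 0;0.6 0 0 -0.002 0;0.6 0 0 -0.003 0;0.6 0 0 -0.003 0"

```text
clock: 20.43
position: [0.6036, 0.0275, 0.1118]
ee_rot: [3.141, 0.0, 2.416]
force: [2.2, 1.2, -1.0]
grip_width: 0.0565
grip_force: 27.6
```

Request:
servo_tool:
  rows: "0.6 0 0 -0.001 0;0.6 0 0 -0.002 0;0.6 0 0 -0.002 0"

```text
clock: 20.68
position: [0.6036, 0.0275, 0.1097]
ee_rot: [3.141, 0.0, 2.416]
force: [0.8, 1.5, -1.5]
grip_width: 0.0561
grip_force: 27.6
```

Request:
servo_tool:
  rows: "0.6 0 0 -0.001 0;0.6 0 0 -0.002 0;0.6 0 0 -0.002 0"

```text
clock: 20.93
position: [0.6039, 0.0273, 0.1093]
ee_rot: [3.141, 0.001, 2.416]
force: [-2.2, 0.1, 8.8]
grip_width: 0.0561
grip_force: 28.2
```

Request:
servo_tool:
  rows: "0.66 0 0 0.001 0;0.665 0 0 0.001 0;0.67 0 0 0.001 0;0.69 0 0 0.001 0;0.8 0 0 0.001 0;1 0 0 0.001 0;1 0 0 0.001 0;1 0 0 0.001 0;1 0 0 0.001 0"

```text
clock: 21.68
position: [0.6034, 0.0275, 0.1087]
ee_rot: [-3.141, -0.0, 2.416]
force: [-0.2, 0.3, 0.4]
grip_width: 0.0853
grip_force: 0.0
```

Request:
servo_tool:
  rows: "1 0 0 0.005 0;1 0 0 0.015 0;1 0 0 0.03 0;1 0 0 0.05 0;1 0 0 0.08 0;1 0 0 0.12 0;1 0 0 0.16 0;1 0 0 0.18 0;1 0 0 0.18 0;1 0 0 0.18 0"

```text
clock: 22.52
position: [0.6046, 0.0275, 0.2922]
ee_rot: [3.138, 0.004, 2.416]
force: [-0.1, 0.2, -0.7]
grip_width: 0.0852
grip_force: 0.0
```

```bash
python3 - <<'E'
from station import ctrl
from h import *
s=ctrl.sense(); print(s["position"],s["force"])
b=ctrl.read_camera("side"); i=ctrl.camera_info("side"); a=ctrl.read_camera("wrist"); j=ctrl.camera_info("wrist"); cv2.imwrite("pics/s9.png",b); cv2.imwrite("pics/w9.png",a)
# side view: expected projections vs seen column of pot
for nm,p in [("bottom/top",[.602,.0315,.142]),("rim",[.602,.0315,.032]),("dry top",[.584,.263,.142])]: print(nm,proj(i,p),proj(j,p,True))
def blobs(im,box,lo):
    x0,y0,x1,y1=box; h=cv2.cvtColor(im[y0:y1,x0:x1],cv2.COLOR_BGR2HSV); m=((h[...,1]<60)&(h[...,2]>lo)).astype(np.uint8)
    n,l,st,c=cv2.connectedComponentsWithStats(m); return [(st[k]+[x0,y0,0,0,0],c[k]+[x0,y0]) for k in range(1,n) if st[k,4]>150]
print("side",blobs(b,(285,125,350,215),80)); print("wrist top face",blobs(a,(200,100,480,360),200)); print("before dry",blobs(cv2.imread("pics/side0.png"),(285,125,312,175),80)); print("now",blobs(b,(285,125,312,175),80))
E
```

```text
[0.6046 0.0275 0.2922] [-0.0944  0.247  -0.6798]
bottom/top (np.float64(327.2096828063668), np.float64(169.70519037427357)) (np.float64(322.66256462820286), np.float64(187.97793387957424))
rim (np.float64(327.17103385612893), np.float64(200.5765429004741)) (np.float64(322.4005403565671), np.float64(163.63688306179677))
dry top (np.float64(296.39231559348434), np.float64(136.7476014782477)) (np.float64(491.804118138812), np.float64(22.457595802740684))
side [(array([288, 132,  19,  37, 534]), array([297.1517, 148.5281])), (array([324, 145,  19,  18, 186]), array([333.0645, 152.8172])), (array([318, 165,  20,  42, 712]), array([327.3624, 185.2065]))]
wrist top face [(array([ 290,  159,   63,   58, 2841]), array([321.0838, 187.3372])), (array([ 306,  275,   57,   49, 2134]), array([334.3749, 298.956 ]))]
before dry [(array([288, 132,  19,  37, 534]), array([297.1517, 148.5281]))]
now [(array([288, 132,  19,  37, 534]), array([297.1517, 148.5281]))]
```

```bash
python3 -c "
from station import ctrl
print(ctrl.sign_off())"
```

```text
the job is handed in; nothing more can be done
None
```

I handed the job in: the washed pot is mouth-down on the free slim peg with its rim on the foot, released, about 1–2 mm off the peg's axis by camera. The drying pot hasn't moved, and the clock was at about 23 s.

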